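Load a terrain tile into the painting jig and clamp it

TASK

Load the terrain tile into the wooden painting jig: tilt it so that its bare wooden tongue goes in under the jig's metal lip, then level it until it lies fully home, flat on the jig's floor; do not force it. Then swing the red-ended clamp arm over its centre so that its rubber foot comes down and rests on the tile, let go of everything, and leave the model tank, paint pot and brush where they are.

Things in the scene. Friction and masses are not known exactly. Their poses are not given: they have to be found in the camera images.
- tile: Loose terrain tile, a wooden slab 150 (x) x 100 (y) x 12 (z) mm, about 0.25 kg, green and tan on top, lying flat on the table. Origin at the centre of its underside, z up. Its -x end is bare light wood: the tongue that goes under the lip. Home in the jig, its axes are parallel to the jig's, its origin is 8 mm above the jig's origin, within 2 mm of it in y and within 10 mm in x, as the stop is set.
- tile_wall (a point): Middle of the top of the grey stone wall that stands along the middle of the tile, at (-7.5, 0, 47) mm of the tile: 55 mm long (x), 24 mm thick (y), rising 35 mm above the slab's top; small look-only coping stones add 3 mm. Hold the tile by it, closing across the 24 mm.
- tile_tongue (a point): Middle of the tile's tongue edge, at (-75, 0, 6) mm of the tile.
- jig: Plywood jig fixed flat on the table. Origin on the table under the cavity; x points from the lip to the clamp, z up. Cavity floor 8 mm above the origin; wooden side walls (y = 52 mm either way) and the blue far fence rise 12 mm above the floor, level with a seated tile. Beyond, only the clamp's two steel cheeks stand: x = 133 to 167 mm, 40 mm wide over all, 60 mm high.
- lip_edge (a point): Middle of the lower edge of the aluminium lip at the cavity's -x end, at (-59, 0, 30) mm of the jig. The lip is 135 mm wide, 6 mm thick, its underside 22 mm above the floor. The tile does not go in flat: with the other end raised 6 to 15 degrees its tongue goes under the lip up to a blue stop, and only then can the other end come down inside the fence.
- lip_top (a point): Middle of the lip's top, at (-83, 0, 36) mm of the jig. Hidden under the lip is a blue stop across the cavity; at the other end stands the blue fence, 15 mm thick. Both are screwed tight 152.5 mm apart, but where is not reported: the stop's face is somewhere from x = -85 to -69 mm of the jig, the fence's inner face from 67.5 to 83.5. Find it by touch or sight.
- clamp_pivot (a point): Pivot of the clamp arm, at (145, 0, 50) mm of the jig; the arm turns about the jig's y axis.
- clamp_tip (a point): Outer end of the clamp arm, middle of the red grip's end, 105 mm from the pivot. The arm is a bar 12 mm thick and 18 mm wide; the red grip is its last 30 mm (16 mm thick, 22 mm wide).
- clamp (a joint): Angle of the clamp arm (rad): 0 = level towards the jig's -x, its rubber foot (90 mm from the pivot) just resting on a seated tile; grows as the tip rises; 1.57 = upright; starts leaning back, away from the tile, at 1.85 to 2.15 (its stop). The 0.35 kg arm has some hinge friction: pushed over upright to about 1.2 it falls onto the tile by itself; with no tile it drops to -0.15.
- tank: Bystander: olive model tank 88 x 64 x 36 mm, origin centre of its underside; leave it alone.
- paint_pot: Bystander: paint pot, 44 mm across and 60 mm high, origin centre of its underside; leave it alone.
- brush: Bystander: paint brush 160 mm long, lying on the table; leave it alone.

How it is judged:
On the way, in this order (a step that is already met when the one before it is completed fails the run):
1. the tile, tilted, has its tongue under the lip (x of tile_tongue in the frame of jig below -0.064 m and z of tile_tongue in the frame of jig between 0.004 and 0.024 m and angle between the z axis of tile and the z axis of jig, either way round above 0.06 rad), for 0.05 s.
2. the tile is level and fully home in the jig while the clamp is still open (x of tile in the frame of jig between -0.012 and 0.012 m and y of tile in the frame of jig between -0.006 and 0.006 m and z of tile in the frame of jig below 0.011 m and angle between the z axis of tile and the z axis of jig, either way round below 0.035 rad and value of joint clamp above 1.3 rad), for 0.2 s.
At the end, for the whole second after the job is handed in: The tile lies at rest in the jig with its tongue under the lip, its middle within 12 mm of the jig's along and 6 mm across, its underside within 3 mm of the cavity floor and level within 2 degrees, and the clamp arm is at rest on it, within 0.06 rad of level (x of tile in the frame of jig between -0.012 and 0.012 m and y of tile in the frame of jig between -0.006 and 0.006 m and z of tile in the frame of jig between 0.005 and 0.011 m and angle between the z axis of tile and the z axis of jig, either way round below 0.035 rad and x of tile_tongue in the frame of jig below -0.06 m and value of joint clamp between -0.06 and 0.06 rad and linear speed of tile below 0.01 m/s and velocity of joint clamp between -0.05 and 0.05 rad/s); the robot touches nothing.
It fails at once if the tank was moved by more than 30 mm (distance of tank from where it was at the start of the episode above 0.03 m).
It fails at once if the paint pot was moved by more than 30 mm (distance of paint_pot from where it was at the start of the episode above 0.03 m).
It fails at once if the brush was moved by more than 30 mm (distance of brush from where it was at the start of the episode above 0.03 m).
It fails at once if the tile, while still tilted, was forced against the jig with over 30 N (contact force between tile and jig above 30 N and angle between the z axis of tile and the z axis of jig, either way round above 0.06 rad).
It also fails if it takes over 58 s, if anything falls off the work surface, if the arm or the gripper's body presses on something with over 40 N, if the wrist force passes 120 N, or if a joint passes its speed limit or range.

ROBOT

A 7-joint arm with a two-finger parallel gripper is mounted at the origin on the work surface. World frame = base frame: x ahead of the robot, y to its left, z up, the work surface at z = 0. Lengths are in m, angles in rad, forces in N, time in s.
With the tool pointing down it reaches from about 0.4 to 0.925 m from the base axis. Payload 5.6 kg.
Tool frame: the origin (TCP) lies between the finger pads; the fingertips stand 8 mm ahead of it and the grasp point (between the pads) lies 11 mm behind it (env.nose_length is the distance from the TCP to the fingertips, in m); x points along the fingers, y is the direction in which the jaws open and shut, and the axes are right-handed (so a half turn about x gives the same grasp; the last joint's range is limited). The gripper opens to 85 mm and grips with 20 to 120 N. Pads are 22 mm wide; open, the fingers measure 114 mm over their backs; the gripper's body (76 mm by 85 mm) begins 54 mm behind the grasp point. The pads swing forward as they close: fully open they stand 13 mm farther back than shut.
Start: joints at [-1.328, 0.468, -0.012, 1.603, 0.006, 1.071, -0.056], TCP at [0.183, 0.624, 0.203] pointing down, gripper open.
Joint ranges: [-2.53, 2.53], [-0.31, 2.02], [-1.57, 1.55], [0.28, 2.44], [-1.29, 4.43], [0.15, 1.84], [-2.92, 2.92]. Speed limits (rad/s): [2.57, 2.57, 3.14, 3.14, 3.14, 3.14, 3.14].

INTERFACE

Orientations are given as a unit quaternion [w, x, y, z].
In Python, from cell import env gives the robot as it stands.
- The arm moves only by the shell command python3 -m crank 'ROWS'. ROWS is JSON, a list that holds one entry, the list of rows, each a list of 7 numbers: the shift along the tool's x, y, z in m, then the turn, a rotation vector about the tool's x, y, z in degrees, then the closure, from 0 (fully open) to 1 (shut). A call has 1 to 12 rows; each row shifts and turns the commanded pose from where the row before left it, along the tool's axes as they then stand; what a row does not reach is not made up. A row lasts 1/12 s, in which the tool goes at most 41.7 mm and 7.16 degrees, less where a joint would pass 70% of its speed; a pose out of reach is approached as far as the arm can. A call is refused whole if a number of a shift passes 0.0417 or a number of a turn 7.16, either way. A call with a gripper value outside its range is refused whole. The fingers move at their own pace and stop on an object; the grip force is fixed at half the most. Time passes only in rows, so rows that do not move let the fingers close. It gives the time, the measured TCP pose, the force and the opening at its end, in the units of the state.
- env.read_state(): the state, without advancing time (a new reading comes with each control period).
- env.grab_frame(name): name is "scene" or "side" or "wrist"; returns a dict with "img" (400x640x3 uint8, red, green, blue), "K" (3x3 intrinsics, pixels), "rvec" (rotation vector, rad) and "tvec" (3), from world to camera coordinates, as OpenCV has them. Camera axes: x right, y down, z forward; pixel columns grow to the right and rows downward; lengths in m; the calibration is good to about 2 mm. A picture is of the moment at which its call begins. There is no depth.
- env.hand_in(): hands the job in, once; it reports no verdict.
The state is a dict: "t": time; "qpos": joint angles; "qvel": joint speeds; "effort": joint torques, N m; "tool_pos": TCP position; "tcp_rot": TCP orientation; "contact_force": force on the tool from outside, world axes, zero at the start; "torque": the same for the moment, N m; "gripper_width": opening from 0.0 (shut) to 1.0 (fully open).
Only numpy, scipy, OpenCV 4.12 (cv2) and the standard library are available. Lean on these libraries where they do the work, as an engineer would, in place of code of your own. Each camera call takes 0.05 s, during which the arm holds its last target. There are 200 camera calls.

## Working session

There is one attempt and no reset: what is moved stays moved. The work goes in short steps, Python scripts to look and compute and a shell command to move; the robot and the scene stay as the last step left them, time stands still between calls to the robot, and variables do not carry over. Pictures are saved under pics/ and viewed, about 8 in all and at most 12, crops included, and the job is handed in when it is done.

```bash
ls; mkdir -p pics; python3 - <<'E'
from cell import env
import cv2,numpy as np
print(env.read_state())
for n in("scene","side","wrist"):
    f=env.grab_frame(n); cv2.imwrite(f"pics/{n}0.png",f["img"][:,:,::-1])
    np.savez(f"pics/{n}0.npz",**f); R=cv2.Rodrigues(f["rvec"])[0]; print(n,f["K"].tolist(),(-R.T@np.ravel(f["tvec"])).round(3),R[2].round(3))
a=cv2.imread("pics/scene0.png");b=cv2.imread("pics/side0.png")
E
```

```text
pics
{'t': 0.0, 'qpos': array([-1.32799087,  0.46841099, -0.01162875,  1.60364432,  0.0059671 ,
        1.07139402, -0.05631244]), 'qvel': array([ 8.66089223e-04, -2.22386179e-03, -1.49673022e-03,  1.80347683e-03,
        1.39874806e-03,  3.30890511e-05,  7.62297080e-04]), 'effort': array([ 3.96147871e-04, -5.32388163e+01,  2.14569265e-02, -2.51303637e+01,
        1.13730010e-02,  7.90433813e-03,  3.28665990e-06]), 'tool_pos': array([0.18312413, 0.62302284, 0.20210787]), 'tcp_rot': array([ 0.69983367,  0.1000868 ,  0.69995697, -0.10136921]), 'contact_force': array([ 0.27737224, -0.506722  ,  0.65172476]), 'torque': array([0.01611389, 0.02352369, 0.01068831]), 'gripper_width': 0.9990683720828094}
scene [[468.55327489092195, 0.0, 317.2613676431802], [0.0, 468.55327489092195, 200.6763551890848], [0.0, 0.0, 1.0]] [ 1.389 -0.048  1.066] [-0.656  0.05  -0.753]
side [[423.3928939871737, 0.0, 323.27430978183827], [0.0, 423.3928939871737, 203.92582741568262], [0.0, 0.0, 1.0]] [ 0.166 -0.917  0.843] [ 0.256  0.739 -0.623]
wrist [[347.06647746425523, 0.0, 317.488275645343], [0.0, 347.06647746425523, 196.77407087638326], [0.0, 0.0, 1.0]] [0.114 0.644 0.373] [ 0.271 -0.082 -0.959]
```

View pics/scene0.png

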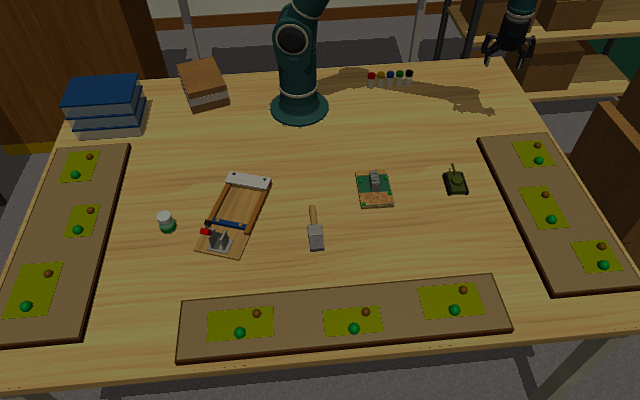

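View pics/side0.png

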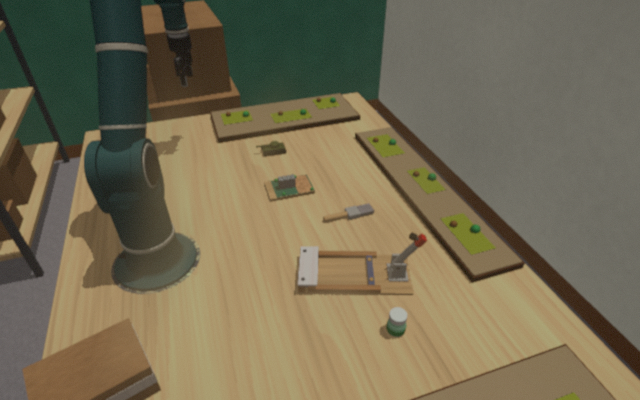

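The scene view shows the tile at about (375,188), the jig from its lip (248,181) to the clamp (218,240), the brush (316,230), the pot (166,222) and the tank (456,180). The side view agrees. Next I'll enlarge both.

```bash
python3 - <<'E'
import cv2,numpy as np
a=cv2.imread("pics/scene0.png");b=cv2.imread("pics/side0.png")
def c(im,x,y,w,h,s):
    o=cv2.resize(im[y:y+h,x:x+w],None,fx=s,fy=s,interpolation=cv2.INTER_CUBIC)
    for i in range(0,w,10): cv2.putText(o,str(x+i),(i*s,8),0,.3,(255,255,255),1); cv2.line(o,(i*s,8),(i*s,13),(255,255,255),1)
    for i in range(0,h,10): cv2.putText(o,str(y+i),(0,i*s+4),0,.3,(255,255,255),1)
    return o
top=np.hstack([c(a,190,165,88,100,4)[:, :352],np.vstack([c(a,345,160,64,50,7)])[:350].shape and cv2.copyMakeBorder(c(a,345,160,64,57,7),0,1,0,0,0)]) 
bot=np.hstack([c(b,290,228,140,68,3)[:200],cv2.copyMakeBorder(c(b,260,168,60,34,6)[:200],0,0,0,20,0)])
w=max(top.shape[1],bot.shape[1]);P=lambda i:cv2.copyMakeBorder(i,0,0,0,w-i.shape[1],0)
o=np.vstack([P(top),P(bot)]);print(o.shape);cv2.imwrite("pics/m1.png",o)
E
```

```text
(600, 800, 3)
```

View pics/m1.png

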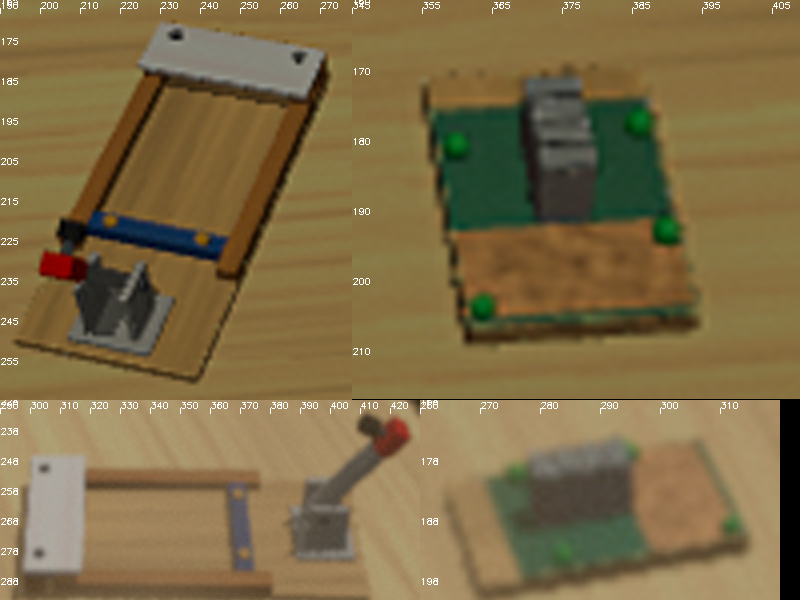

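The enlarged views show the tile's bare tongue facing the robot, with its top corners in the scene image at (355,172), (387,170), (394,205) and (361,207). The jig's lip corners are at (230,170), (272,177), (267,190) and (224,182), and the fence inner top edge runs (213,217) to (247,224). The clamp leans back.

```bash
cat > h.py <<'E'
import cv2,numpy as np
from scipy.optimize import least_squares
from scipy.spatial.transform import Rotation as Ro
def proj(f,P): return cv2.projectPoints(np.array(P,float),f["rvec"],f["tvec"],f["K"],None)[0][:,0]
def T(p,P):
    c,s=np.cos(p[2]),np.sin(p[2]); P=np.array(P,float); return np.c_[p[0]+c*P[:,0]-s*P[:,1],p[1]+s*P[:,0]+c*P[:,1],P[:,2]]
def fit(obs,p0):
    r=lambda p:np.concatenate([(proj(f,T(p,P))-uv).ravel() for f,P,uv in obs])
    s=least_squares(r,p0,loss="soft_l1"); return s.x,s.fun.reshape(-1,2).round(1) if False else r(s.x).reshape(-1,2).round(1)
def ray(f,uv,z):
    R=cv2.Rodrigues(f["rvec"])[0]; c=-R.T@np.ravel(f["tvec"]); d=R.T@np.linalg.inv(f["K"])@[uv[0],uv[1],1]; return c+d*(z-c[2])/d[2]
E
python3 - <<'E'
from h import *
s=np.load("pics/scene0.npz");d=np.load("pics/side0.npz")
t=[[-.075,-.05,.012],[-.075,.05,.012],[.075,.05,.012],[.075,-.05,.012]]
us=np.array([(355.3,171.7),(386.6,170),(394.3,205.4),(360.9,206.9)])
ud=np.array([(270.5,199.7),(264.2,181.3),(306.7,174.7),(314.7,191.3)])
for o in ([(s,t,us)],[(d,t,ud)],[(s,t,us),(d,t,ud)]):
    p,r=fit(o,[.6,.1,0]);print("tile",p.round(4),np.degrees(p[2]).round(2));
print(r.tolist())
l=[[-.107,-.0675,.036],[-.107,.0675,.036],[-.059,.0675,.036],[-.059,-.0675,.036]]
us=np.array([(230.3,170.5),(272,177.5),(267,190),(224.5,182)]);ud=np.array([(298,285),(301,246.3),(318.7,246.7),(317.7,285.7)])
for o in ([(s,l,us)],[(d,l,ud)],[(s,l,us),(d,l,ud)]):
    p,r=fit(o,[.6,-.2,-.3]);print("jig",p.round(4),np.degrees(p[2]).round(2))
print(r.tolist())
c,q=np.cos(p[2]),np.sin(p[2])
J=lambda w:np.array([c*(w[0]-p[0])+q*(w[1]-p[1]),-q*(w[0]-p[0])+c*(w[1]-p[1]),w[2]])
for uv in [(213,217.5),(247.3,224.3)]: print("fence in",J(ray(s,uv,.02)).round(4))
for uv in [(366,256),(369,285)]: print("fence side",J(ray(d,uv,.008)).round(4))
E
```

```text
tile [ 0.437   0.1994 -0.0358] -2.05
tile [ 0.4317  0.1948 -0.0336] -1.92
tile [ 0.4343  0.1991 -0.0347] -1.99
[[-0.4, -1.1], [-0.2, -1.0], [-0.1, -0.5], [-0.4, -0.2], [-0.0, -1.3], [0.3, -0.2], [0.6, -0.9], [0.7, -1.0]]
jig [ 0.4648 -0.2083 -0.3367] -19.29
jig [ 0.4582 -0.215  -0.3465] -19.85
jig [ 0.4601 -0.211  -0.3437] -19.69
[[-0.5, -0.7], [-0.9, -0.3], [-0.9, -1.6], [-0.5, -1.3], [0.4, -1.3], [0.2, -0.7], [0.1, -1.0], [0.1, -1.8]]
fence in [ 0.0722 -0.0514  0.02  ]
fence in [0.0721 0.0536 0.02  ]
fence side [0.0705 0.0576 0.008 ]
fence side [ 0.0711 -0.0454  0.008 ]
```

```bash
cat >> h.py <<'E'
tile=[.4343,.1991,-.0347]; jig=[.4601,-.211,-.3437]
def toolR(yaw,tilt,s): return Ro.from_euler("z",yaw).as_matrix()@Ro.from_euler("y",-tilt,degrees=True).as_matrix()@np.array([[0,0,s],[0,s,0],[-1,0,0.]])
def rel(pos,R,name=""):
    """turn (deg, tool axes now), then shift in tool axes after the turn; and straight shift"""
    from cell import env
    st=env.read_state(); q=st["tcp_rot"]; R0=Ro.from_quat([q[1],q[2],q[3],q[0]])
    rv=np.degrees((R0.inv()*Ro.from_matrix(R)).as_rotvec()); d=np.array(pos)-st["tool_pos"]
    print(name,"turn",rv.round(2),"shift now-axes",R0.inv().apply(d).round(4),"shift after",(R.T@d).round(4),"F",st["contact_force"].round(1),"t",round(st["t"],2))
E
python3 - <<'E'
from h import *
for s in(1,-1): rel([.4343-.04,.1991,.2],toolR(tile[2],0,s),f"tile{s}")
for s in(1,-1): rel([.42,-.20,.25],toolR(jig[2],0,s),f"jig{s}")
E
```

```text
tile1 turn [-14.39  -0.     0.08] shift now-axes [ 0.0028 -0.3473  0.3222] shift after [ 0.0023 -0.4165  0.2257] F [-0.5  1.4  0.1] t 0.15
tile-1 turn [1.6561e+02 1.1000e-01 1.0000e-02] shift now-axes [ 0.0028 -0.3473  0.3222] shift after [ 0.0023  0.4165 -0.2257] F [-0.5  1.4  0.1] t 0.15
jig1 turn [3.31 0.01 0.08] shift now-axes [-0.0466 -0.723   0.4594] shift after [-0.0477 -0.6952  0.5004] F [-0.5  1.4  0.1] t 0.15
jig-1 turn [-1.7669e+02 -1.2000e-01  1.0000e-02] shift now-axes [-0.0466 -0.723   0.4594] shift after [-0.0477  0.6952 -0.5004] F [-0.5  1.4  0.1] t 0.15
```

```bash
python3 -m crank '[[[0,0,0,-7.1,0,0,0],[0,0,0,-7.1,0,0,0],[0,-0.035,0.019,0,0,0,0],[0,-0.035,0.019,0,0,0,0],[0,-0.035,0.019,0,0,0,0],[0,-0.035,0.019,0,0,0,0],[0,-0.035,0.019,0,0,0,0],[0,-0.035,0.019,0,0,0,0],[0,-0.035,0.019,0,0,0,0],[0,-0.035,0.019,0,0,0,0],[0,-0.035,0.019,0,0,0,0],[0,-0.035,0.019,0,0,0,0]]]'
python3 - <<'E'
from h import *
rel([.4343-.04,.1991,.2],toolR(tile[2],0,1))
rel([.42,-.20,.25],toolR(jig[2],0,1),"jig")
from cell import env
f=env.grab_frame("wrist");np.savez("pics/w1.npz",**f);cv2.imwrite("pics/w1.png",f["img"][:,:,::-1])
E
```

```text
t: 1.15
tool_pos: [0.3602, 0.2647, 0.2032]
tcp_rot: [0.707, 0.014, 0.707, -0.013]
contact_force: [0.7, -0.3, -0.5]
gripper_width: 1.001
 turn [-0.18  0.01 -0.02] shift now-axes [ 0.0032 -0.0643  0.0365] shift after [ 0.0032 -0.0644  0.0363] F [ 0.7 -0.3 -0.5] t 1.15
jig turn [ 1.752e+01  1.000e-02 -2.000e-02] shift now-axes [-0.047  -0.4621  0.0774] shift after [-0.0468 -0.4174  0.2129] F [ 0.7 -0.3 -0.5] t 1.15
```

View pics/w1.png

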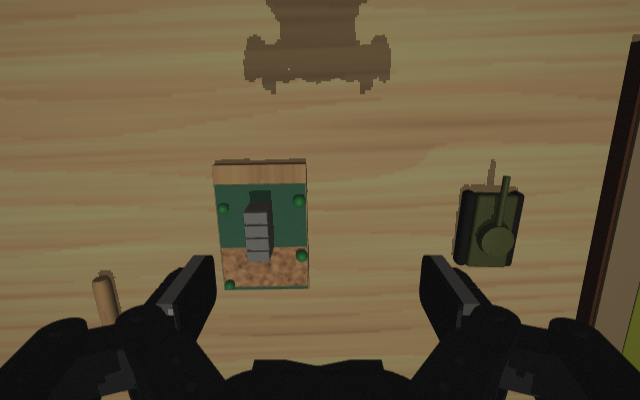

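The wrist view shows the tile top corners at (213,165), (306,164), (309,287) and (225,289), with the tongue towards the robot. The tank is well clear on the right.

```bash
python3 - <<'E'
from h import *
s=np.load("pics/w1.npz")
t=[[-.075,-.05,.012],[-.075,.05,.012],[.075,.05,.012],[.075,-.05,.012]]
p,r=fit([(s,t,np.array([(213,165),(306,164),(309,287),(225,289)]))],tile);print(p.round(4),r.tolist())
E
python3 -m crank '[[[0,-0.035,0.0065,2,0,0,0],[-0.004,-0.035,0.0065,2,0,0,0],[-0.004,-0.035,0.008,2,0,0,0],[-0.004,-0.035,0.008,2,0,0,0],[-0.004,-0.035,0.01,2,0,0,0],[-0.004,-0.035,0.012,2,0,0,0],[-0.004,-0.035,0.013,2,0,0,0],[-0.004,-0.035,0.014,2,0,0,0],[-0.004,-0.035,0.015,1.5,0,0,0],[-0.004,-0.035,0.015,0,0,0,0],[0,-0.035,0.015,0,0,0,0],[0,-0.035,0.015,0,0,0,0]]]'
python3 - <<'E'
from h import *
rel([.42,-.20,.25],toolR(jig[2],0,1),"jig")
from cell import env
f=env.grab_frame("wrist");np.savez("pics/w2.npz",**f);cv2.imwrite("pics/w2.png",f["img"][:,:,::-1])
E
```

```text
[ 0.4315  0.2014 -0.0267] [[-0.8, -0.5], [0.6, -0.7], [0.4, 1.6], [-0.3, 0.6]]
t: 2.2
tool_pos: [0.4021, -0.1766, 0.2396]
tcp_rot: [0.697, 0.121, 0.696, -0.121]
contact_force: [0.1, 0.6, 0.1]
gripper_width: 1.001
jig turn [ 0.02  0.08 -0.05] shift now-axes [-0.0104 -0.016   0.0247] shift after [-0.0104 -0.016   0.0247] F [0.1 0.6 0.1] t 2.2
```

View pics/w2.png

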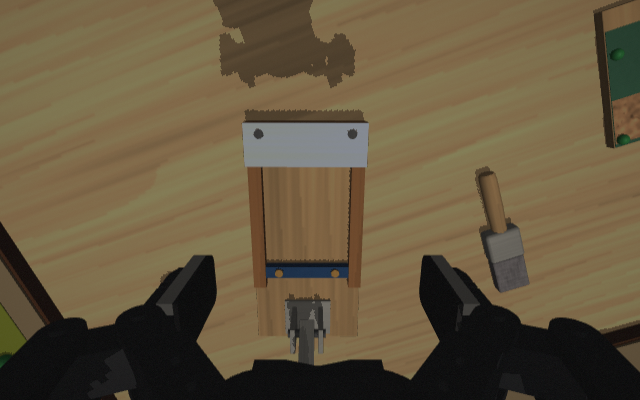

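The wrist view shows the jig square to the image: lip at (243–368, 122–167), fence at row 263–277, clamp at (307,315). I'll enlarge it for the sideways fit.

```bash
python3 - <<'E'
import cv2,numpy as np
a=cv2.imread("pics/w2.png");x,y,w,h,s=235,110,140,85,5
def c(x,y,w,h,s):
    o=cv2.resize(a[y:y+h,x:x+w],None,fx=s,fy=s,interpolation=cv2.INTER_CUBIC)
    for i in range(0,w,10): cv2.putText(o,str(x+i),(i*s,8),0,.3,(0,255,255),1); cv2.line(o,(i*s,8),(i*s,13),(0,255,255),1)
    for i in range(0,h,10): cv2.putText(o,str(y+i),(0,i*s+4),0,.3,(0,255,255),1)
    return o
cv2.imwrite("pics/w2c.png",np.vstack([c(235,112,140,60,5),c(235,248,140,50,5)]))
E
```

```text
(no output)
```

View pics/w2c.png

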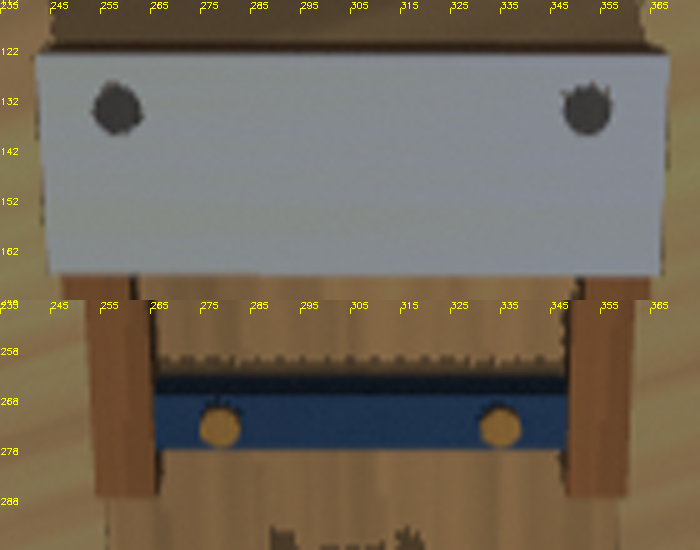

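Lip corners are at (242.4,122.6), (368.8,123), (367.2,167.2) and (245,166.8). The fence top inner edge is at row 266.6, columns 266–348.6, and its outer edge is at row 277.6.

```bash
python3 - <<'E'
from h import *
s=np.load("pics/w2.npz");a=np.load("pics/scene0.npz");d=np.load("pics/side0.npz")
l=[[-.107,-.0675,.036],[-.107,.0675,.036],[-.059,.0675,.036],[-.059,-.0675,.036]]
u=np.array([(242.4,122.6),(368.8,123),(367.2,167.2),(245,166.8),(266,266.6),(348.6,266.6),(266,277.6),(348,277.6)])
def r(p):
    x=p[3]; return (proj(s,T(p,l+[[x,-.052,.02],[x,.052,.02],[x+.015,-.052,.02],[x+.015,.052,.02]]))-u).ravel()
q=least_squares(r,jig+[.072]);print("jig",q.x.round(4),r(q.x).reshape(-1,2).round(1).tolist())
j=q.x
w=[.4315,.2014,-.0267]
print("tile in between", )
R=toolR(-.031,0,1); g=T([.4322,.2010,-.031],[[-.0075,0,0]])[0]
rel([g[0],g[1],.1],R,"above"); 
E
```

```text
jig [ 0.4582 -0.2101 -0.3474  0.0707] [[-0.5, -0.1], [0.6, -0.2], [0.3, 0.2], [-0.5, 0.3], [-0.5, 0.1], [0.2, 0.2], [-0.1, -0.2], [0.4, -0.0]]
tile in between
above turn [-18.36   0.22   0.23] shift now-axes [ 0.1384  0.3701 -0.1121] shift after [0.1402 0.3859 0.0107] F [ 0.5 -7.1  0.9] t 2.25
```

```bash
sed -i 's/jig=.*/jig=[.4582,-.2101,-.3474]/; s/tile=\[[^]]*\]/tile=[.4322,.2010,-.031]/' h.py
python3 -m crank '[[[0,0,0,-6.1,0,0,0],[0,0,0,-6.1,0,0,0],[0,0.039,0.001,-6.1,0,0,0],[0,0.0386,0.001,0,0,0,0],[0,0.0386,0.001,0,0,0,0],[0.01,0.0386,0.001,0,0,0,0],[0.013,0.0386,0.001,0,0,0,0],[0.013,0.0386,0.001,0,0,0,0],[0.013,0.0386,0.001,0,0,0,0],[0.013,0.0386,0.001,0,0,0,0],[0.013,0.0386,0.001,0,0,0,0],[0.013,0.0386,0.001,0,0,0,0]]]'
python3 - <<'E'
from h import *
g=T(tile,[[-.0075,0,0]])[0]
rel([g[0],g[1],.1],toolR(tile[2],0,1),"above");rel([g[0],g[1],.027],toolR(tile[2],0,1),"grasp")
E
```

```text
t: 3.25
tool_pos: [0.4251, 0.2128, 0.1504]
tcp_rot: [0.707, 0.009, 0.707, -0.008]
contact_force: [1.0, -1.0, 0.2]
gripper_width: 1.0
above turn [ 0.4  -0.   -0.02] shift now-axes [ 0.0504 -0.0116 -0.0001] shift after [ 0.0504 -0.0116 -0.    ] F [ 1.  -1.   0.2] t 3.25
grasp turn [ 0.4  -0.   -0.02] shift now-axes [ 1.234e-01 -1.170e-02 -1.000e-04] shift after [ 0.1234 -0.0116 -0.    ] F [ 1.  -1.   0.2] t 3.25
```

```bash
python3 -m crank '[[[0,-0.006,0,0.4,0,0,0.4],[0,-0.0056,0,0,0,0,0.4],[0.02,0,0,0,0,0,0.4],[0.02,0,0,0,0,0,0.4],[0.02,0,0,0,0,0,0.4],[0.02,0,0,0,0,0,0.4],[0.02,0,0,0,0,0,0.4],[0.015,0,0,0,0,0,0.4],[0.008,0,0,0,0,0,0.4],[0,0,0,0,0,0,0.4]]]'
python3 - <<'E'
from h import *
g=T(tile,[[-.0075,0,0]])[0]
rel([g[0],g[1],.027],toolR(tile[2],0,1),"grasp")
E
```

```text
t: 4.08
tool_pos: [0.4245, 0.1975, 0.027]
tcp_rot: [0.706, 0.011, 0.708, -0.012]
contact_force: [-0.2, -0.9, 0.3]
gripper_width: 0.598
grasp turn [-0.1  -0.13  0.11] shift now-axes [0.     0.0038 0.0001] shift after [0.     0.0038 0.0001] F [-0.2 -0.9  0.3] t 4.08
```

```bash
python3 -m crank '[[[0,0.003,0,0,0,0,0.4],[0,0,0,0,0,0,1],[0,0,0,0,0,0,1],[0,0,0,0,0,0,1],[0,0,0,0,0,0,1],[0,0,0,0,0,0,1],[0,0,0,0,0,0,1],[0,0,0,0,0,0,1]]]'
python3 -m crank '[[[-0.01,0,0,0,0,0,1],[-0.02,0,0,0,0,0,1],[-0.03,0,0,0,0,0,1],[-0.03,0,0,0,0,0,1],[-0.01,0,0,0,0,0,1]]]'
python3 - <<'E'
from h import *
from cell import env
st=env.read_state();q=st["tcp_rot"];print(Ro.from_quat([q[1],q[2],q[3],q[0]]).as_matrix().round(3))
f=env.grab_frame("side");np.savez("pics/s3.npz",**f)
o=f["img"][130:230,220:360,::-1];cv2.imwrite("pics/s3.png",cv2.resize(o,None,fx=5,fy=5,interpolation=cv2.INTER_CUBIC))
E
```

```text
t: 4.75
tool_pos: [0.4254, 0.2021, 0.0282]
tcp_rot: [0.707, 0.011, 0.707, -0.011]
contact_force: [-1.0, 0.2, 0.6]
gripper_width: 0.003
t: 5.17
tool_pos: [0.4275, 0.203, 0.1323]
tcp_rot: [0.709, 0.012, 0.705, -0.01]
contact_force: [0.0, 0.2, 0.1]
gripper_width: -0.001
[[ 0.005  0.031  0.999]
 [ 0.003  0.999 -0.031]
 [-1.     0.004  0.005]]
```

View pics/s3.png

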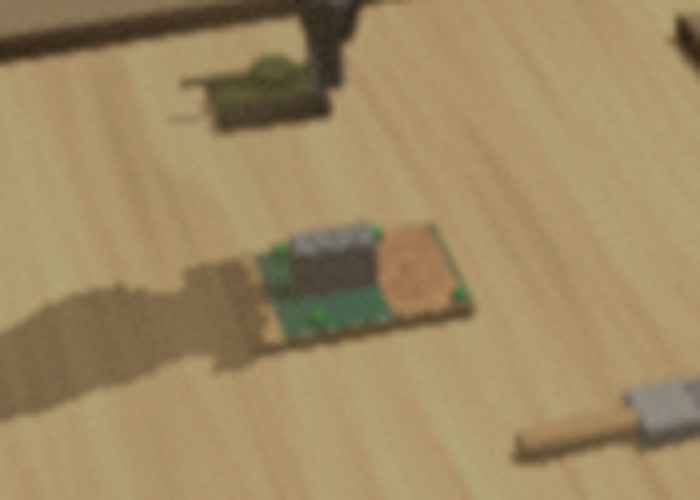

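The gripper shut on nothing. The tile still lies on the table with its wall at side pixel about (287,180), and the hand shows at about (286,145).

```bash
python3 - <<'E'
from h import *
d=np.load("pics/s3.npz");s=np.load("pics/scene0.npz")
print("tcp px",proj(d,[[.4275,.203,.1323],[.4275,.203,.124]]))
print("wall top",ray(d,(287,177),.047),"side cam;  scene",ray(s,(374,174),.047))
from cell import env
for n in("scene","wrist"):
    f=env.grab_frame(n);np.savez(f"pics/{n}4.npz",**f);cv2.imwrite(f"pics/{n}4.png",f["img"][:,:,::-1])
a=cv2.imread("pics/scene4.png");print(proj(s,[[.4275,.203,.1323],[.4255,.202,.047]]))
b=cv2.imread("pics/wrist4.png")
A=cv2.resize(a[110:220,330:450],(480,440),interpolation=cv2.INTER_CUBIC)
B=cv2.resize(b[150:400,160:480],(320,250));o=np.zeros((440,800,3),np.uint8);o[:,:480]=A;o[:250,480:]=B;cv2.imwrite("pics/m4.png",o)
E
```

```text
tcp px [[285.34425651 154.53119501]
 [285.48788566 156.76857449]]
wall top [0.4278116  0.20127002 0.047     ] side cam;  scene [0.41223027 0.20044816 0.047     ]
[[378.09097353 156.91222899]
 [375.26384169 177.09669187]]
```

View pics/m4.png

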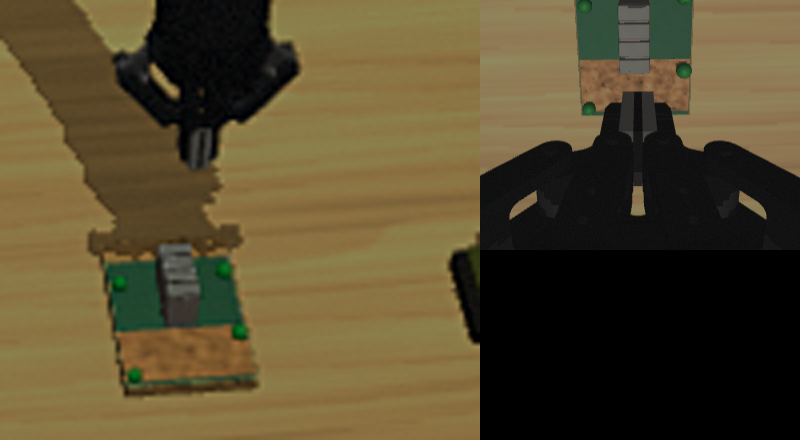

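Both cameras put the shut fingertips about 34 mm higher than the reported TCP says: (379,151) against a predicted 159 in scene, and (284,148) against 157 in side. That explains the missed grasp. I'll check `nose_length` and the kinematics.

```bash
python3 - <<'E'
from h import *
from cell import env
print(env.nose_length,[a for a in dir(env) if a[0]!="_"])
st=env.read_state();print(st)
d=np.load("pics/s3.npz");s=np.load("pics/scene4.npz")
# triangulate the fingertips
def PM(f): return f["K"]@np.c_[cv2.Rodrigues(f["rvec"])[0],np.ravel(f["tvec"])]
X=cv2.triangulatePoints(PM(s),PM(d),np.array([[379.],[151.]]),np.array([[284.4],[147.6]]));print("tips",(X[:3]/X[3]).ravel())
for n in("w1","w2","wrist4"):
    f=np.load(f"pics/{n}.npz");R=cv2.Rodrigues(f["rvec"])[0];print(n,(-R.T@np.ravel(f["tvec"])).round(4))
w=np.load("pics/wrist4.npz");print("tip predicted in wrist",proj(w,[[.4275,.203,.124],[.4275,.203,.158]]))
E
```

```text
0.008 ['Unreachable', 'grab_frame', 'hand_in', 'nose_length', 'read_state']
{'t': 5.3167, 'qpos': array([-0.72136807,  0.267905  ,  0.23835453,  2.10968887, -0.0904276 ,
        0.77126852,  1.11348734]), 'qvel': array([ 0.00481323,  0.04167341, -0.00779751,  0.02499538, -0.00460649,
       -0.00853496,  0.00086074]), 'effort': array([ 3.69720580e-02, -3.71845186e+01,  1.83936261e+00, -2.09000587e+01,
        4.05669305e-02,  2.49402830e-02, -2.12955277e-02]), 'tool_pos': array([0.42558571, 0.20242043, 0.1287976 ]), 'tcp_rot': array([ 0.70756462,  0.01140444,  0.70647947, -0.01044009]), 'contact_force': array([-0.72255333,  0.23814775, -0.24973137]), 'torque': array([-0.04205513,  0.02430414, -0.01619191]), 'gripper_width': -0.0012055936984743721}
tips [0.42696979 0.20419142 0.15594426]
w1 [0.2886 0.2676 0.3743]
w2 [ 0.3344 -0.1522  0.4106]
wrist4 [0.3544 0.2049 0.3013]
tip predicted in wrist [[317.38399264 231.64833983]
 [317.58939153 260.20062452]]
```

```bash
python3 -m crank '[[[0,0,0,0,0,0,0.3],[0.01,0,0,0,0,0,0.3],[0.02,0,0,0,0,0,0.3],[0.02,0,0,0,0,0,0.3],[0.02,0,0,0,0,0,0.3],[0.02,0,0,0,0,0,0.3],[0.015,0,0,0,0,0,0.3],[0.01,0,0,0,0,0,0.3],[0.006,0,0,0,0,0,0.3],[0,0,0,0,0,0,0.3]]]'
python3 - <<'E'
from h import *
from cell import env
st=env.read_state();print(st["tool_pos"],st["contact_force"])
s=np.load("pics/scene0.npz");print("start tip pred",proj(s,[[.183,.623,.207],[.183,.623,.24]]))
I=[env.grab_frame(n) for n in("side","scene")]
np.savez("pics/s5.npz",**I[0]);np.savez("pics/c5.npz",**I[1])
A=[cv2.resize(f["img"][y:y+100,x:x+100,::-1],(400,400),interpolation=cv2.INTER_CUBIC) for f,x,y in((I[0],235,110),(I[1],325,115))]
cv2.imwrite("pics/m5.png",np.hstack(A))
E
```

```text
t: 6.15
tool_pos: [0.4241, 0.2012, 0.0052]
tcp_rot: [0.706, 0.01, 0.708, -0.012]
contact_force: [-0.1, -0.9, 0.3]
gripper_width: 0.697
[0.4240707  0.20122186 0.00520277] [-0.0500759  -0.8860717   0.29969655]
start tip pred [[498.63148662  76.20907772]
 [501.60175252  67.03845766]]
```

View pics/m5.png

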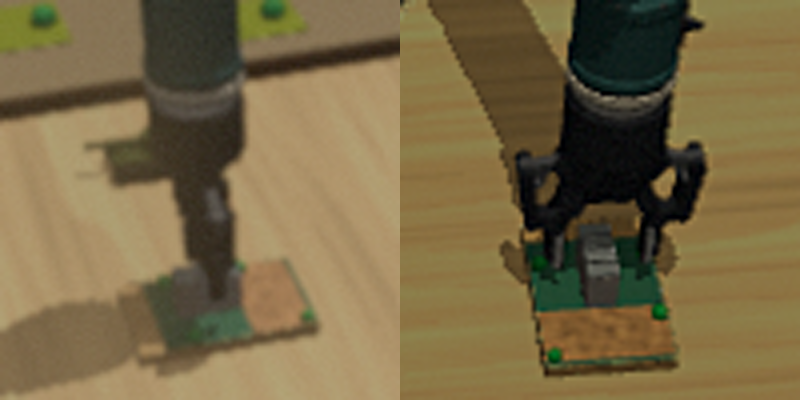

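The fingers now straddle the wall, with tips at scene (364,182) and (385.5,184) and side (289.5,184).

```bash
python3 - <<'E'
from h import *
c=np.load("pics/c5.npz");s=np.load("pics/s5.npz")
for z in(.01,.02,.03,.04,.05,.06): print(z,[ray(c,u,z)[:2].round(3).tolist() for u in((364.2,182),(385.5,183.7))],ray(s,(289.5,184.3),z)[:2].round(3))
E
```

```text
0.01 [[0.408, 0.173], [0.422, 0.238]] [0.437 0.209]
0.02 [[0.417, 0.171], [0.431, 0.235]] [0.433 0.196]
0.03 [[0.426, 0.169], [0.44, 0.232]] [0.43  0.182]
0.04 [[0.436, 0.167], [0.449, 0.229]] [0.427 0.169]
0.05 [[0.445, 0.165], [0.458, 0.227]] [0.424 0.155]
0.06 [[0.454, 0.163], [0.468, 0.224]] [0.42  0.142]
```

```bash
python3 -m crank '[[[0.004,0,0,0,0,0,0.3],[0.004,0,0,0,0,0,0.3],[0,0,0,0,0,0,1],[0,0,0,0,0,0,1],[0,0,0,0,0,0,1],[0,0,0,0,0,0,1],[0,0,0,0,0,0,1],[0,0,0,0,0,0,1]]]'
python3 -m crank '[[[-0.005,0,0,0,0,0,1],[-0.015,0,0,0,0,0,1],[-0.03,0,0,0,0,0,1],[-0.03,0,0,0,0,0,1],[-0.03,0,0,0,0,0,1],[-0.01,0,0,0,0,0,1],[0,0,0,0,0,0,1]]]'
```

```text
t: 6.92
tool_pos: [0.4256, 0.202, -0.0004]
tcp_rot: [0.707, 0.011, 0.707, -0.011]
contact_force: [-1.1, -2.2, 6.3]
gripper_width: 0.266
t: 7.5
tool_pos: [0.4268, 0.2032, 0.1213]
tcp_rot: [0.709, 0.012, 0.705, -0.01]
contact_force: [0.1, 0.6, -3.7]
gripper_width: 0.266
```

The opening reads 0.27 (about 23 mm) with the tile's weight on the wrist, so the tile is held. Next I'll work out the tilted pre-insert pose.

```bash
cat >> h.py <<'E'
L=.0684  # TCP ahead of the tongue's bottom edge, in the tile's underside plane
def tgt(xt,zt,tilt,y=0.,name="",dyaw=0.):
    """tongue bottom edge at jig (xt,y,zt)"""
    R=toolR(jig[2]+dyaw,tilt,1); a=np.radians(tilt)
    P=T(jig,[[xt+L*np.cos(a),y,zt+L*np.sin(a)]])[0]; rel(P,R,name)
def now():
    from cell import env
    st=env.read_state(); q=st["tcp_rot"]; R=Ro.from_quat([q[1],q[2],q[3],q[0]]).as_matrix()@np.array([[0,0,1],[0,1,0],[-1,0,0.]]).T
    Rj=Ro.from_euler("z",jig[2]).as_matrix(); p=Rj.T@(st["tool_pos"]-[jig[0],jig[1],0]); Q=Rj.T@R; tb=p-Q[:,0]*L
    print("tongue(jig,mm)",(tb*1e3).round(1),"rot deg",np.degrees(Ro.from_matrix(Q).as_rotvec()).round(2),"Fjig",(Rj.T@st["contact_force"]).round(1),"w",round(float(st["gripper_width"]),3),"t",round(st["t"],2))
E
python3 - <<'E'
from h import *
tgt(-.045,.11,0,name="level high"); tgt(-.045,.07,10,name="tilt")
E
```

```text
level high turn [18.14  0.22 -0.24] shift now-axes [ 0.0102 -0.4195  0.0663] shift after [ 0.0113 -0.3779  0.1937] F [ 0.1  0.6 -3.7] t 7.5
tilt turn [18.07 -9.7  -1.82] shift now-axes [ 0.0383 -0.4192  0.0652] shift after [ 0.0723 -0.3779  0.1828] F [ 0.1  0.6 -3.7] t 7.5
```

```bash
python3 -m crank '[[[0,0,0,5,0,0,1],[0,0,0,6.5,0,0,1],[0,0,0,6.5,0,0,1],[0,-0.02,0.01,0,0,0,1],[0,-0.033,0.017,0,0,0,1],[0,-0.036,0.0185,0,0,0,1],[0,-0.036,0.0185,0,0,0,1],[0,-0.036,0.0185,0,0,0,1],[0,-0.036,0.0185,0,0,0,1],[0,-0.036,0.0185,0,0,0,1],[0,-0.036,0.0185,0,0,0,1],[0,-0.036,0.0185,0,0,0,1]]]'
python3 -m crank '[[[0,-0.035,0.0175,0,0,0,1],[0,-0.02,0.01,0,-5,0,1],[0,-0.015,0.005,0,-4.8,0,1],[0,0,0,0,0,0,1]]]'
python3 - <<'E'
from h import *
now();tgt(-.045,.07,10,name="tilt")
E
```

```text
t: 8.5
tool_pos: [0.4678, -0.1394, 0.117]
tcp_rot: [0.695, 0.121, 0.698, -0.121]
contact_force: [0.5, 0.4, -2.3]
gripper_width: 0.265
t: 8.83
tool_pos: [0.4707, -0.2175, 0.1165]
tcp_rot: [0.752, 0.112, 0.636, -0.134]
contact_force: [-2.2, 0.7, -3.4]
gripper_width: 0.269
tongue(jig,mm) [-53.2  -2.4 105.2] rot deg [-0.12 -9.57 -0.26] Fjig [-2.3 -0.1 -3.4] w 0.269 t 8.83
tilt turn [-0.25 -0.43  0.15] shift now-axes [0.0355 0.0028 0.0023] shift after [0.0355 0.0027 0.002 ] F [-2.2  0.7 -3.4] t 8.83
```

```bash
python3 -m crank '[[[0.015,0.001,0.001,0,0,0,1],[0.02,0.001,0.002,0,0,0,1],[0.02,0.0007,0.002,0,0,0,1],[0.005,0,0,0,0,0,1],[0,0,0,0,0,0,1],[0,0,0,0,0,0,1]]]'
python3 - <<'E'
from h import *
from cell import env
now();tgt(-.045,.014,10,name="low")
I=[env.grab_frame(n) for n in("side","scene","wrist")]
for n,f in zip("abc",I): np.savez(f"pics/6{n}.npz",**f)
A=[cv2.resize(f["img"][y:y+100,x:x+100,::-1],(400,400),interpolation=cv2.INTER_CUBIC) for f,x,y in((I[0],285,205),(I[1],190,150))]
W=cv2.resize(I[2]["img"][100:300,160:480,::-1],(320,200));o=np.zeros((600,800,3),np.uint8);o[:400]=np.hstack(A);o[400:,:320]=W;cv2.imwrite("pics/m6.png",o)
E
```

```text
t: 9.33
tool_pos: [0.4905, -0.217, 0.0604]
tcp_rot: [0.753, 0.111, 0.636, -0.131]
contact_force: [-0.2, -0.1, -3.0]
gripper_width: 0.264
tongue(jig,mm) [-34.7   4.3  48.9] rot deg [-0.01 -9.65  0.12] Fjig [-0.1 -0.2 -3. ] w 0.264 t 9.33
low turn [ 0.13 -0.35  0.  ] shift now-axes [ 0.0323 -0.0044 -0.016 ] shift after [ 0.0322 -0.0045 -0.0162] F [-0.2 -0.1 -3. ] t 9.33
```

View pics/m6.png

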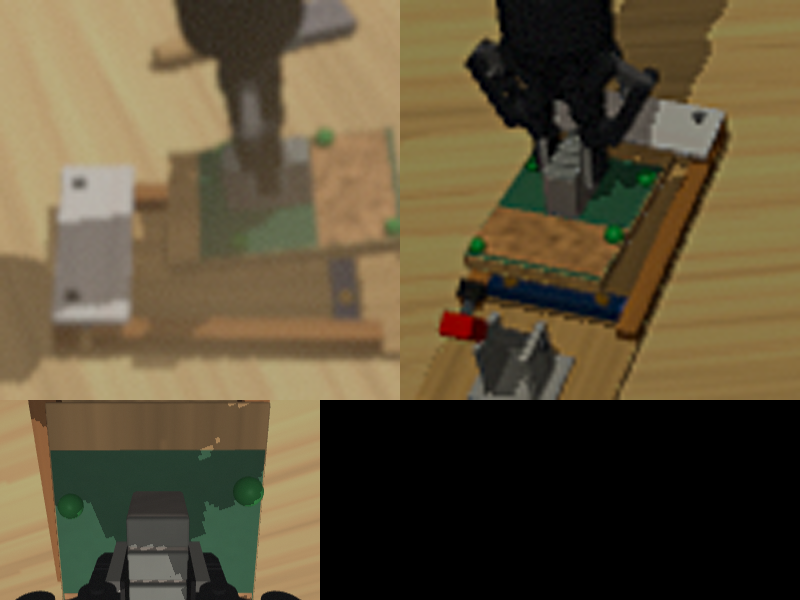

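The tile is held, tilted and parallel to the jig above the cavity. I'll compare its seen corners with the computed pose: tongue corners at side (327.5,243.3) and (328,271.5), far bottom corners at scene (206.5,216) and (241.5,220.8), and wrist tongue top edge at rows 402–404.

```bash
python3 - <<'E'
from h import *
now();a,b=np.load("pics/6a.npz"),np.load("pics/6b.npz")
# side: tongue far top, tongue near bottom ; scene: far end bottom -y, bottom +y, tongue +y top
P=np.array([[0,.05,.012],[0,-.05,0],[.15,-.05,0],[.15,.05,0],[0,.05,.012],[.15,-.05,.012]])
U=np.array([(327.5,243.3),(328,271.5),(206.5,216.3),(241.3,220.8),(258,188.8),(206.7,214)]);c=[a,a,b,b,b,b]
def pts(p): return T(jig,(Ro.from_euler("zy",[p[3],-p[4]],degrees=True).apply(P)+p[:3]))
r=lambda p:np.concatenate([proj(f,[q])[0]-u for f,q,u in zip(c,pts(p),U)])
s=least_squares(r,[-.035,.0,.049,0,9.6],loss="soft_l1",x_scale=[.01,.01,.01,1,3]);print(s.x.round(4),r(s.x).reshape(-1,2).round(1).tolist())
print("pred",r([-.0347,.0043,.0489,0,9.65]).reshape(-1,2).round(1).tolist())
w=np.load("pics/6c.npz");P=np.array([[0,-.05,.012],[0,.05,.012],[.025,-.05,.012],[.025,.05,.012]]);print("wrist pred",proj(w,pts([-.0347,.0043,.0489,0,9.65])).round(1).tolist())
E
```

```text
tongue(jig,mm) [-33.4   4.4  50.3] rot deg [ 0.02 -9.87  0.12] Fjig [-0.1 -0.2 -3.7] w 0.269 t 9.48
[-3.07000e-02  5.60000e-03  4.73000e-02  1.52790e+00  1.22484e+01] [[-0.3, -0.6], [0.9, 2.2], [0.1, 0.0], [0.1, 1.9], [1.1, -0.8], [-0.5, -1.1]]
pred [[-1.1, -0.8], [-1.2, 2.2], [-0.7, -0.2], [-1.3, 2.2], [0.9, -1.9], [-1.4, -1.2]]
wrist pred [[204.4, 99.2], [429.6, 99.3], [209.4, 155.1], [424.6, 155.2]]
```

```bash
sed -i 's/^L=.0684/L=.0665/' h.py; python3 - <<'E'
from h import *
tgt(-.045,.014,10,-.0011,name="low")
E
python3 -m crank '[[[0.005,-0.003,-0.008,0,0,0,1],[0.01,-0.0025,-0.008,0,0,0,1],[0.01,0,0,0,0,0,1],[0.007,0,0,0,0,0,1],[0,0,0,0,0,0,1],[0,0,0,0,0,0,1]]]'
python3 - <<'E'
from h import *
now();tgt(-.045,.014,10,-.0011,name="low")
tgt(-.085,.014,10,-.0011,name="in")
E
```

```text
low turn [ 0.12 -0.13 -0.03] shift now-axes [ 0.0336 -0.0056 -0.0196] shift after [ 0.0336 -0.0056 -0.0197] F [-0.1 -0.2 -3.7] t 9.48
t: 9.98
tool_pos: [0.48, -0.2192, 0.0267]
tcp_rot: [0.753, 0.111, 0.635, -0.131]
contact_force: [-0.1, -0.0, -3.0]
gripper_width: 0.267
tongue(jig,mm) [-41.9  -1.2  15.4] rot deg [ 0.01 -9.78  0.12] Fjig [-0.1 -0.  -3. ] w 0.267 t 9.98
low turn [ 0.12 -0.22 -0.02] shift now-axes [ 0.0006 -0.     -0.0033] shift after [ 0.0006 -0.     -0.0033] F [-0.1 -0.  -3. ] t 9.98
in turn [ 0.12 -0.22 -0.02] shift now-axes [-0.0062  0.0001 -0.0427] shift after [-0.0063 -0.     -0.0427] F [-0.1 -0.  -3. ] t 9.98
```

```bash
python3 -m crank '[[[0.0045,0,0,0,0,0,1],[-0.001,0,-0.006,0,0,0,1],[-0.001,0,-0.006,0,0,0,1],[-0.001,0,-0.006,0,0,0,1],[0,0,0,0,0,0,1],[0,0,0,0,0,0,1]]]'
python3 - <<'E'
from h import *
now()
E
```

```text
t: 10.48
tool_pos: [0.463, -0.2129, 0.0227]
tcp_rot: [0.754, 0.111, 0.634, -0.131]
contact_force: [0.7, 0.7, -2.5]
gripper_width: 0.269
tongue(jig,mm) [-60.   -1.1  11.4] rot deg [ 0.02 -9.81  0.12] Fjig [ 0.4  0.8 -2.5] w 0.269 t 10.48
```

```bash
python3 -m crank '[[[-0.0004,0,-0.004,0,0,0,1],[-0.0004,0,-0.004,0,0,0,1],[-0.0004,0,-0.004,0,0,0,1],[0,0,0,0,0,0,1],[0,0,0,0,0,0,1]]]'
python3 - <<'E'
from h import *
now()
E
```

```text
t: 10.9
tool_pos: [0.4518, -0.2089, 0.0216]
tcp_rot: [0.754, 0.111, 0.635, -0.131]
contact_force: [0.2, -0.2, -3.3]
gripper_width: 0.265
tongue(jig,mm) [-71.9  -1.2  10.3] rot deg [ 0.02 -9.79  0.12] Fjig [ 0.2 -0.1 -3.3] w 0.265 t 10.9
```

```bash
python3 -m crank '[[[-0.0003,0,-0.002,0,0,0,1],[-0.0003,0,-0.002,0,0,0,1],[0,0,0,0,0,0,1],[0,0,0,0,0,0,1]]]'
python3 -c "
from h import *
now()"
python3 -m crank '[[[-0.0003,0,-0.0015,0,0,0,1],[0,0,0,0,0,0,1],[0,0,0,0,0,0,1]]]'
python3 -c "
from h import *
now()"
```

```text
t: 11.23
tool_pos: [0.4482, -0.2076, 0.0215]
tcp_rot: [0.754, 0.111, 0.635, -0.131]
contact_force: [0.7, -0.6, -3.5]
gripper_width: 0.265
tongue(jig,mm) [-75.8  -1.2  10.2] rot deg [ 0.01 -9.8   0.12] Fjig [ 0.8 -0.3 -3.5] w 0.265 t 11.23
t: 11.48
tool_pos: [0.4468, -0.2071, 0.0215]
tcp_rot: [0.754, 0.111, 0.635, -0.131]
contact_force: [0.2, -0.4, -3.3]
gripper_width: 0.265
tongue(jig,mm) [-77.3  -1.2  10.2] rot deg [ 0.01 -9.8   0.12] Fjig [ 0.3 -0.3 -3.3] w 0.265 t 11.48
```

```bash
for i in 1 2; do python3 -m crank '[[[-0.0002,0,-0.001,0,0,0,1],[0,0,0,0,0,0,1],[0,0,0,0,0,0,1]]]' >/dev/null
python3 -c "
from h import *
now()"; done
```

```text
tongue(jig,mm) [-77.8  -1.2  10.3] rot deg [ 0.01 -9.85  0.12] Fjig [ 1.4 -0.  -4.1] w 0.266 t 11.73
tongue(jig,mm) [-78.   -1.3  10.6] rot deg [-0.01 -9.93  0.12] Fjig [ 3.8  0.1 -3.8] w 0.267 t 11.98
```

```bash
python3 - <<'E'
from h import *
for x,z,t in((-.0772,.0100,10),(-.0772,.0095,6.5),(-.0775,.009,3)): tgt(x,z,t,-.0011,name=str(t))
E
```

```text
10 turn [ 0.12 -0.07 -0.  ] shift now-axes [0.0006 0.0001 0.0007] shift after [0.0006 0.0001 0.0007] F [ 3.6 -1.2 -3.8] t 11.98
6.5 turn [0.12 3.43 0.  ] shift now-axes [0.0052 0.0001 0.0005] shift after [0.0051 0.0001 0.0008] F [ 3.6 -1.2 -3.8] t 11.98
3 turn [0.12 6.93 0.  ] shift now-axes [ 0.0097  0.0001 -0.0003] shift after [0.0096 0.0001 0.0009] F [ 3.6 -1.2 -3.8] t 11.98
```

```bash
python3 -m crank '[[[0.0004,0,0.0018,0,0,0,1],[0.0015,0,0,0,1.15,0,1],[0.0015,0,0,0,1.15,0,1],[0.0016,0,0,0,1.15,0,1],[0,0,0,0,0,0,1],[0,0,0,0,0,0,1]]]'
python3 - <<'E'
from h import *
now()
for x,z,t in((-.0775,.009,3),(-.0778,.0085,0.5)): tgt(x,z,t,-.0011,name=str(t))
E
```

```text
t: 12.48
tool_pos: [0.4465, -0.2069, 0.0165]
tcp_rot: [0.734, 0.115, 0.658, -0.128]
contact_force: [0.3, -1.0, -3.5]
gripper_width: 0.264
tongue(jig,mm) [-78.2  -1.1   9.2] rot deg [ 0.01 -6.26  0.14] Fjig [ 0.6 -0.9 -3.5] w 0.264 t 12.48
3 turn [ 0.14  3.26 -0.01] shift now-axes [ 0.0041 -0.0001  0.0005] shift after [ 0.004  -0.0001  0.0007] F [ 0.3 -1.  -3.5] t 12.48
0.5 turn [ 0.14  5.76 -0.01] shift now-axes [ 0.0074 -0.0001 -0.0001] shift after [ 0.0074 -0.0001  0.0007] F [ 0.3 -1.  -3.5] t 12.48
```

```bash
python3 -m crank '[[[0.0012,0,0.0003,0,1.1,0,1],[0.0012,0,0,0,1.1,0,1],[0.0012,0,0,0,1,0,1],[0,0,0,0,0,0,1],[0,0,0,0,0,0,1]]]'
python3 - <<'E'
from h import *
now()
for x,z,t in((-.0778,.0085,1.),): tgt(x,z,t,-.0011,name=str(t))
E
```

```text
t: 12.9
tool_pos: [0.4475, -0.2073, 0.0132]
tcp_rot: [0.715, 0.118, 0.677, -0.125]
contact_force: [0.4, -0.5, -2.9]
gripper_width: 0.269
tongue(jig,mm) [-77.4  -1.2   9.5] rot deg [ 0.01 -3.12  0.13] Fjig [ 0.6 -0.3 -2.9] w 0.269 t 12.9
1.0 turn [ 0.13  2.12 -0.01] shift now-axes [ 0.0035 -0.0001 -0.0005] shift after [ 0.0035 -0.0001 -0.0004] F [ 0.4 -0.5 -2.9] t 12.9
```

```bash
python3 -m crank '[[[0.001,0,-0.0003,0,1,0,1],[0.001,0,0,0,1,0,1],[0.001,0,0,0,0.8,0,1],[0,0,0,0,0,0,1],[0,0,0,0,0,0,1]]]'
python3 - <<'E'
from h import *
now()
E
```

```text
t: 13.32
tool_pos: [0.4477, -0.2074, 0.0101]
tcp_rot: [0.699, 0.121, 0.695, -0.122]
contact_force: [-0.5, 0.2, -3.7]
gripper_width: 0.264
tongue(jig,mm) [-77.3  -1.2   9.7] rot deg [-0.01 -0.31  0.14] Fjig [-0.5 -0.  -3.7] w 0.264 t 13.32
```

Almost level with no contact. I'll lower the last 2 mm gently.

```bash
for i in 1 2; do python3 -m crank '[[[0.001,0,0,0,0.1,0,1],[0,0,0,0,0,0,1],[0,0,0,0,0,0,1]]]' >/dev/null
python3 -c "
from h import *
now()"; done
```

```text
tongue(jig,mm) [-77.3  -1.2   9.1] rot deg [ 0.   -0.25  0.12] Fjig [-1.2 -0.2 -4.2] w 0.264 t 13.57
tongue(jig,mm) [-77.4  -1.2   8.2] rot deg [ 0.   -0.14  0.12] Fjig [-1.   0.3 -3.4] w 0.268 t 13.82
```

```bash
for i in 1 2; do python3 -m crank '[[[0.001,0,0,0,0,0,1],[0,0,0,0,0,0,1],[0,0,0,0,0,0,1]]]' >/dev/null
python3 -c "
from h import *
now()"; done
python3 - <<'E'
from h import *
from cell import env
I=[env.grab_frame(n) for n in("side","scene","wrist")]
A=[cv2.resize(f["img"][y:y+100,x:x+100,::-1],(400,400),interpolation=cv2.INTER_CUBIC) for f,x,y in((I[0],290,205),(I[1],190,160))]
W=cv2.resize(I[2]["img"][100:300,160:480,::-1],(320,200));o=np.zeros((600,800,3),np.uint8);o[:400]=np.hstack(A);o[400:,:320]=W;cv2.imwrite("pics/m7.png",o)
E
```

```text
tongue(jig,mm) [-77.3  -1.2   7.4] rot deg [ 0.02 -0.14  0.12] Fjig [-1.6  0.5  1.5] w 0.269 t 14.07
tongue(jig,mm) [-77.3  -1.1   7.4] rot deg [ 0.06 -0.14  0.12] Fjig [-5.4  0.9 14.6] w 0.264 t 14.32
```

View pics/m7.png

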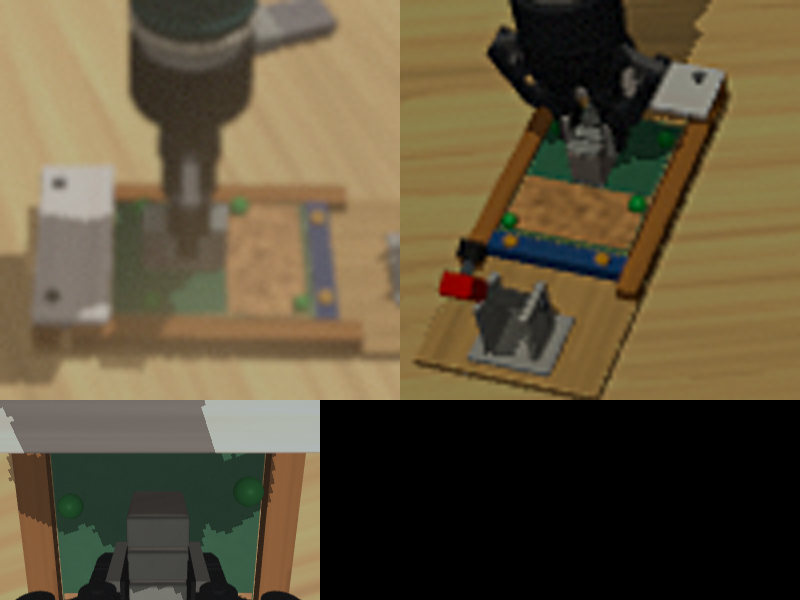

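The tile looks fully home: it is inside the side walls, under the lip and flush with the blue fence, and contact came at underside height 7.4 mm. I'll ease off, release and rise.

```bash
python3 -m crank '[[[-0.001,0,0,0,0,0,1],[0,0,0,0,0,0,0.4],[0,0,0,0,0,0,0.4],[0,0,0,0,0,0,0.4],[0,0,0,0,0,0,0.4],[-0.01,0,0,0,0,0,0.4],[-0.02,0,0,0,0,0,0.4],[-0.03,0,0,0,0,0,0.4],[-0.03,0,0,0,0,0,0.4],[-0.035,0,0,0,0,0,1],[-0.035,0,0,0,0,0,1],[-0.03,0,0,0,0,0,1]]]'
python3 - <<'E'
from h import *
now()
R=toolR(jig[2],0,1)
rel(T(jig,[[.24,0,.20]])[0],R,"over");rel(T(jig,[[.24,0,.098]])[0],R,"down")
s=np.load("pics/side0.npz");
for a in(1.85,2.0,2.15): print(a,proj(s,T(jig,[[.145-.105*np.cos(a),0,.05+.105*np.sin(a)]])))
E
```

```text
t: 15.47
tool_pos: [0.4474, -0.2077, 0.2003]
tcp_rot: [0.698, 0.121, 0.695, -0.122]
contact_force: [0.7, 0.7, -0.0]
gripper_width: 0.179
tongue(jig,mm) [-77.5  -1.5 200. ] rot deg [ 0.01 -0.27  0.09] Fjig [ 0.4  0.9 -0. ] w 0.179 t 15.47
over turn [ 0.09  0.27 -0.01] shift now-axes [0.0015 0.0011 0.251 ] shift after [0.0003 0.0014 0.251 ] F [ 0.7  0.7 -0. ] t 15.47
down turn [ 0.09  0.27 -0.01] shift now-axes [0.1035 0.001  0.2505] shift after [0.1023 0.0014 0.251 ] F [ 0.7  0.7 -0. ] t 15.47
1.85 [[413.21451675 231.93184572]]
2.0 [[418.99424265 233.65702653]]
2.15 [[424.20355463 236.01313741]]
```

```bash
python3 -m crank '[[[0,0.001,0.02,0,0.3,0,1],[0,0,0.035,0,0,0,1],[0,0,0.035,0,0,0,1],[0,0,0.035,0,0,0,1],[0,0,0.035,0,0,0,1],[0,0,0.035,0,0,0,1],[0,0,0.035,0,0,0,1],[0,0,0.021,0,0,0,1],[0,0,0,0,0,0,1],[0,0,0,0,0,0,1]]]'
python3 -m crank '[[[0.02,0,0,0,0,0,1],[0.03,0,0,0,0,0,1],[0.03,0,0,0,0,0,1],[0.02,0,0,0,0,0,1],[0,0,0,0,0,0,1],[0,0,0,0,0,0,1]]]'
python3 - <<'E'
from h import *
from cell import env
now()
I=[env.grab_frame(n) for n in("side","scene")]
A=[cv2.resize(f["img"][y:y+100,x:x+100,::-1],(400,400),interpolation=cv2.INTER_CUBIC) for f,x,y in((I[0],360,185),(I[1],170,160))]
cv2.imwrite("pics/m8.png",np.hstack(A))
R=toolR(jig[2],0,1); rel(T(jig,[[.24,0,.098]])[0],R,"down")
E
```

```text
t: 16.3
tool_pos: [0.6839, -0.2916, 0.1963]
tcp_rot: [0.695, 0.121, 0.698, -0.122]
contact_force: [-0.9, 0.2, -0.2]
gripper_width: -0.001
t: 16.8
tool_pos: [0.6824, -0.2908, 0.0968]
tcp_rot: [0.695, 0.122, 0.698, -0.121]
contact_force: [1.1, 0.6, -0.0]
gripper_width: -0.001
tongue(jig,mm) [171.8   0.3  97.1] rot deg [-0.    0.26  0.11] Fjig [ 0.8  0.9 -0. ] w -0.001 t 16.8
down turn [0.11 0.03 0.01] shift now-axes [ 0.0014 -0.0002 -0.0005] shift after [ 0.0014 -0.0002 -0.0005] F [-1.3 -0.2 -0.2] t 16.9
```

```bash
python3 -m crank '[[[0,0,-0.01,0,0,0,1],[0,0,-0.01,0,0,0,1],[0,0,-0.01,0,0,0,1],[0,0,-0.008,0,0,0,1],[0,0,-0.008,0,0,0,1]]]'
python3 -m crank '[[[0,0,-0.008,0,0,0,1],[0,0,-0.008,0,0,0,1],[0,0,-0.008,0,0,0,1]]]'
python3 - <<'E'
from h import *
from cell import env
now()
f=env.grab_frame("side");np.savez("pics/9.npz",**f)
h=cv2.cvtColor(f["img"],cv2.COLOR_RGB2HSV);m=((h[...,0]<6)|(h[...,0]>174))&(h[...,1]>190)&(h[...,2]>90);ys,xs=np.nonzero(m[150:330,330:480]);print("red",len(xs),xs.mean()+330 if len(xs) else 0,ys.mean()+150 if len(ys) else 0)
for a in(.8,1.2,1.57,1.85,2.1): print(a,proj(f,T(jig,[[.145-.09*np.cos(a),0,.05+.09*np.sin(a)]])).round(1))
E
```

```text
t: 17.32
tool_pos: [0.6421, -0.2764, 0.1003]
tcp_rot: [0.698, 0.121, 0.695, -0.122]
contact_force: [1.6, -1.0, 2.3]
gripper_width: -0.003
t: 17.57
tool_pos: [0.6165, -0.267, 0.097]
tcp_rot: [0.695, 0.122, 0.698, -0.121]
contact_force: [0.6, -1.2, 0.5]
gripper_width: -0.0
tongue(jig,mm) [101.7   0.2  97.2] rot deg [0.01 0.21 0.13] Fjig [ 1.  -0.9  0.5] w -0.0 t 17.57
red 0 0 0
0.8 [[374.3 242.4]]
1.2 [[387.1 236.8]]
1.57 [[400.7 235.1]]
1.85 [[410.7 236.3]]
2.1 [[418.7 239. ]]
```

```bash
python3 -m crank '[[[0,0,-0.008,0,0,0,1],[0,0,-0.008,0,0,0,1],[0,0,-0.008,0,0,0,1],[0,0,0,0,0,0,1]]]'
cat >> h.py <<'E'
def red():
    from cell import env
    for n in("side","scene"):
        f=env.grab_frame(n);b=f["img"].astype(int);m=((b[...,0]>85)&(b[...,0]>2.2*b[...,1])&(b[...,0]>2.2*b[...,2])).astype(np.uint8)
        k,_,s,c=cv2.connectedComponentsWithStats(m); c=c[1:];s=s[1:]
        G=lambda a:proj(f,T(jig,[[.145-.09*np.cos(a),0,.05+.09*np.sin(a)]])).round(0)[0].tolist()
        print(n,[(c[i].round(0).tolist(),int(s[i,4])) for i in range(len(c)) if s[i,4]>8],[(a,G(a)) for a in(0,.4,.8,1.2,1.57,1.85)])
E
python3 - <<'E'
from h import *
now();red()
E
```

```text
t: 17.95
tool_pos: [0.5928, -0.2586, 0.0965]
tcp_rot: [0.695, 0.122, 0.699, -0.121]
contact_force: [0.2, -0.5, 0.1]
gripper_width: -0.001
tongue(jig,mm) [76.5  0.1 96.9] rot deg [0.02 0.33 0.1 ] Fjig [ 0.3 -0.4  0.1] w -0.001 t 17.95
side [] [(0, [362.0, 260.0]), (0.4, [365.0, 251.0]), (0.8, [374.0, 242.0]), (1.2, [387.0, 237.0]), (1.57, [401.0, 235.0]), (1.85, [411.0, 236.0])]
scene [([371.0, 74.0], 28)] [(0, [231.0, 209.0]), (0.4, [228.0, 203.0]), (0.8, [223.0, 201.0]), (1.2, [218.0, 205.0]), (1.57, [212.0, 212.0]), (1.85, [209.0, 221.0])]
```

```bash
python3 -m crank '[[[0,0,-0.006,0,0,0,1],[0,0,-0.006,0,0,0,1],[0,0,0,0,0,0,1],[0,0,0,0,0,0,1],[0,0,0,0,0,0,1],[0,0,0,0,0,0,1]]]'
python3 - <<'E'
from h import *
now();red()
E
python3 -m crank '[[[-0.02,0,0.02,0,0,0,1],[-0.035,0,0.02,0,0,0,1],[-0.035,0,0.02,0,0,0,1],[-0.035,0,0.02,0,0,0,1],[-0.035,0,0.02,0,0,0,1],[0,0,0.035,0,0,0,1],[0,0,0.035,0,0,0,1],[0,0,0.03,0,0,0,1],[0,0,0,0,0,0,1]]]'
python3 - <<'E'
from h import *
now();red()
E
```

```text
t: 18.55
tool_pos: [0.584, -0.2554, 0.0972]
tcp_rot: [0.696, 0.122, 0.697, -0.121]
contact_force: [-0.7, 0.4, -0.1]
gripper_width: -0.001
tongue(jig,mm) [67.2  0.1 97.3] rot deg [0.   0.13 0.13] Fjig [-0.8  0.2 -0.1] w -0.001 t 18.55
side [] [(0, [362.0, 260.0]), (0.4, [365.0, 251.0]), (0.8, [374.0, 242.0]), (1.2, [387.0, 237.0]), (1.57, [401.0, 235.0]), (1.85, [411.0, 236.0])]
scene [([371.0, 74.0], 28)] [(0, [231.0, 209.0]), (0.4, [228.0, 203.0]), (0.8, [223.0, 201.0]), (1.2, [218.0, 205.0]), (1.57, [212.0, 212.0]), (1.85, [209.0, 221.0])]
t: 19.4
tool_pos: [0.7758, -0.3236, 0.2516]
tcp_rot: [0.695, 0.121, 0.698, -0.121]
contact_force: [0.7, 0.7, -1.3]
gripper_width: -0.001
tongue(jig,mm) [270.8   1.2 251.9] rot deg [-0.06  0.27  0.23] Fjig [ 0.4  0.9 -1.3] w -0.001 t 19.4
side [] [(0, [362.0, 260.0]), (0.4, [365.0, 251.0]), (0.8, [374.0, 242.0]), (1.2, [387.0, 237.0]), (1.57, [401.0, 235.0]), (1.85, [411.0, 236.0])]
scene [([371.0, 74.0], 28), ([230.0, 209.0], 35)] [(0, [231.0, 209.0]), (0.4, [228.0, 203.0]), (0.8, [223.0, 201.0]), (1.2, [218.0, 205.0]), (1.57, [212.0, 212.0]), (1.85, [209.0, 221.0])]
```

Red is now at scene (230,209), against (231,209) predicted for a level arm, so the clamp has come down. The last look follows.

```bash
python3 -m crank '[[[0,0,0,0,0,0,1],[0,0,0,0,0,0,1]]]'; python3 - <<'E'
from h import *
from cell import env
I=[env.grab_frame(n) for n in("side","scene")]
A=[cv2.resize(f["img"][y:y+100,x:x+100,::-1],(400,400),interpolation=cv2.INTER_CUBIC) for f,x,y in((I[0],300,210),(I[1],180,165))]
cv2.imwrite("pics/m10.png",np.vstack([np.hstack(A),cv2.resize(I[1]["img"][150:275,100:500,::-1],(800,200))[:200]]))
E
```

```text
t: 19.67
tool_pos: [0.7717, -0.3232, 0.2577]
tcp_rot: [0.696, 0.122, 0.697, -0.121]
contact_force: [-0.1, 0.6, 0.1]
gripper_width: -0.004
```

View pics/m10.png

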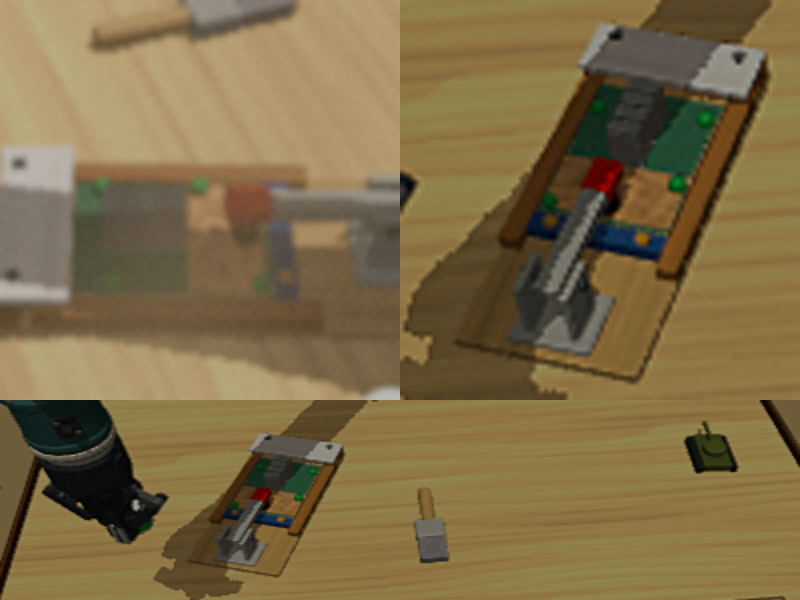

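The tile lies flush under the lip, with the clamp level and its foot on the tile. Brush and tank are where they were, the pot's lid shows at side (395,309) as before, and the arm is clear with the wrist force about zero.

```bash
python3 -c "
from cell import env
print(env.hand_in())"
```

```text
the job is handed in; nothing more can be done
None
```

I loaded the tile into the jig, brought the clamp down on it and handed the job in at about 19.8 s of the 58 s allowed; no verdict was reported.

- **Insertion:** I gripped the tile by its wall and tilted it about 10°. I slid the tongue under the lip until it touched the stop, with about 4 N on the wrist, then backed off about 1 mm. Levelling met no contact. The tile met the floor at an underside height of 7.4 mm, against 8 mm nominal. I pressed it there with about 15 N while level, then let go.
- **Clamp:** I pushed the arm over upright with closed fingers and it fell onto the tile by itself.
- **Last checks:** The final pictures show the tile flush between the side walls, under the lip and inside the fence. The red grip was at (230,209) in the scene view, against (231,209) predicted for a level arm. The gripper was well clear, with wrist force near zero. The tank and brush had not visibly moved. In the last pictures the gripper hid the pot in the scene view and only its lid's edge showed in the side view, in its old place.
- **What disagreed:** The first grasp closed on nothing. The cameras showed the shut fingertips about 34 mm higher than the reported tool position implies, so I gripped about 28 mm lower. I never found the cause. The clamp check also rests on the scene view alone, because my red detection found nothing in the side view.

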